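Tighten the bagel slicer's guide with the hex key

TASK

The adjustable guide of the bagel slicer is loose. Take the thickest of the three T-handle hex keys from the rack, put it down the hole of the guide's clamp and, without leaning on it, turn it until it drops fully home in the hidden screw; then tighten the screw clockwise until it stops. Put the key back in its own hole in the rack, standing upright and all the way down, and leave the other two keys, the golden bagel and the steel shaker where they are.

Things in the scene. Friction and masses are not known exactly. Their poses are not given: they have to be found in the camera images.
- slicer: Hand bagel slicer, fixed: white base plate 270 x 210 mm, two upright rods with blade and black push bar, 193 mm high, on its +y side. Origin: on the counter under the middle of the base. On its -y side the foot of the adjustable guide: aluminium plate with two slots and, between them, a round upright clamp boss 46 mm across, its axis 55 mm from the origin along -y.
- clamp_bore (a point): Centre of the mouth of the hole in the slicer's clamp boss, 68 mm above the counter; axes as the slicer's, z up along the hole. The mouth is a funnel 32 mm wide that narrows within 8 mm to a round guide hole 18 mm wide, 30 mm deep in all down to the screw's head. A key not in line with the socket stops with its tip about 30 to 33 mm below the mouth.
- screw_socket (a point): Centre of the floor of the screw's hex socket, 42 mm straight below the mouth of the hole; axes as the slicer's, NOT the socket's: how the socket is turned is not known and differs each time. Socket 12 mm deep, 14.8 mm across flats; play about 5 degrees each way. Press the key with 3 to 10 N: over 40 N on it before it is home damages the socket.
- screw (a joint): Turn of the clamp screw, rad: grows as it is turned clockwise seen from above, 0.15 to 0.5 at the start; it stops dead at 1.0, which is tight. Turning it takes about 0.11 N m; it stays where it is left. At the stop the torque rises at once; 0.2 to 0.35 N m there is enough. Turning a key that is only part way in can drag the screw along.
- key_large_grip (a point): Thickest of the three T-handle hex keys (black cross handle on top, steel shaft straight down, 0.14 to 0.28 kg): centre of its cross handle, a bar 86 mm long (x axis), 18 mm wide (y axis), 26 mm high (z axis, up along the shaft). The shaft leaves the middle of the handle's underside.
- key_large: The same key; origin at the centre of the end face (tip) of its shaft, 133 mm below the handle's centre, axes as the handle's. Hex shaft 14 mm across flats, 16.2 mm across corners, 120 mm long, two flats parallel to the handle; the last 2 mm are turned down round and enter the socket at any angle.
- rack: Grey plastic block, 60 x 250 x 55 mm high, fixed, holding the three keys upright in a row along its y axis; origin under its middle. Round holes 45 mm deep (floor 10 mm above the counter) at y = +80 mm (19 mm wide, bevelled 2 mm: the thickest key), 0 and -80 mm (the thinner keys).
- key_middle_grip (a point): Handle centre of the middle key (10 mm hex, handle 74 x 16 x 22 mm), in the middle hole of the rack. To be left alone.
- key_small_grip (a point): Handle centre of the thinnest key (8 mm hex, handle 64 x 14 x 20 mm), in the third hole of the rack. To be left alone.
- bagel_plain: Golden bagel lying on the counter, 102 mm across, 36 mm high; origin under its middle. To be left alone.
- shaker: Steel shaker, 68 mm wide, 104 mm high; origin under its middle. To be left alone.
Things that resemble listed ones, but are neither listed nor needed, are in the scene too. What is shaped like the key_large but pink or purple is not meant.

How it is judged (in metres and radians):
On the way, in this order (a step that is already met when the one before it is completed fails the run):
1. the thickest key is fully home in the hidden socket: tip more than 38 mm below the mouth of the hole, upright (z of key_large in the frame of clamp_bore below -0.038 m and horizontal distance between key_large and clamp_bore below 0.004 m and angle between key_large's own z axis and vertical below 0.12 rad), for 0.2 s.
2. the screw is turned clockwise to its stop (value of joint screw above 0.93 rad and z of key_large in the frame of clamp_bore below -0.036 m), for 0.1 s.
At the end, for the whole second after the job is handed in: The clamp screw is tight (within 0.07 rad of its stop) and the thickest key stands upright (within 7 degrees) and fully down in its own hole of the rack (tip within 10 mm of where it was), released; neither of the other keys, the golden bagel nor the shaker has been moved by more than 30 mm (value of joint screw above 0.93 rad and distance of key_large from where it was at the start of the episode below 0.01 m and angle between key_large's own z axis and vertical below 0.12 rad and distance of each of key_middle_grip, key_small_grip, bagel_plain, shaker from where it was at the start of the episode below 0.03 m); the robot touches nothing.
It fails at once if the key is forced before it has dropped home: more than 40 N between the key and the slicer or its screw, while the tip is less than 37 mm deep and the screw not yet tight (contact force between key_large and slicer above 40 N and z of key_large in the frame of clamp_bore above -0.037 m and not (value of joint screw above 0.93 rad)).
It fails at once if one of the other keys, the golden bagel or the shaker is moved by more than 30 mm (distance of any of key_middle_grip, key_small_grip, bagel_plain, shaker from where it was at the start of the episode above 0.03 m).
It also fails if it takes over 67 s, if anything falls off the work surface, if the arm or the gripper's body presses on something with over 40 N, if the wrist force passes 120 N, or if a joint passes its speed limit or range.

ROBOT

A 6-joint arm with a two-finger parallel gripper is mounted at the origin on the work surface. World frame = base frame: x ahead of the robot, y to its left, z up, the work surface at z = 0. Lengths are in m, angles in degrees, forces in N, time in s.
With the tool pointing down it reaches from about 0.35 to 0.875 m from the base axis. Payload 4.2 kg.
Tool frame: the origin (TCP) lies midway between the tips of the shut fingers; the grasp point (between the pads) lies 19 mm behind it; z points along the fingers, y is the line along which they close (so a half turn about z gives the same grasp; the last joint's range is limited). The gripper opens to 87 mm and grips with 3 to 60 N. Pads are 19 mm wide; open, the fingers measure 117 mm over their backs; the gripper's body (75 mm by 190 mm) begins 51 mm behind the grasp point.
Start: joints at [83.171, 22.042, 0.453, 0, -68.411, -14.817], TCP at [0.231, 0.581, 0.223] pointing down, gripper open.
Joint ranges: [-179.83, 179.83], [-69.29, 118.12], [-61.27, 80.66], [-181.25, 117.63], [-171.15, -9.14], [-177.46, 177.46]. Speed limits (degrees/s): [159.86, 159.86, 180, 180, 180, 180].

INTERFACE

Orientations are given as [roll, pitch, yaw] about the fixed x, y, z axes, in that order (R = Rz(yaw) Ry(pitch) Rx(roll)).
In Python, from workcell import env gives the robot as it stands. The module is installed in compiled form; this text tells all that it offers. Calls block until the motion is done:
- env.goto(position, orientation): joint-space move of the TCP to a pose.
- env.move_straight(position, rotation=None, rate=0.15, force_limit=None): straight line of the TCP; rotation=None keeps the orientation; rate is the mean speed in m/s. With force_limit (N) it stops when the force on the tool has changed by that much, and returns True; else False.
- env.set_joints(angles): joint-space move.
- env.gripper_to(opening, grasp_force=None): opening from 0.0 (shut) to 1.0 (fully open); grasp_force is the grip in N (None keeps the last); returns when the fingers have stopped.
- env.dwell(seconds).
- env.inverse_kinematics(position, orientation): joint angles nearest the present ones, or None.
- env.read_state(): the state.
- env.grab_frame(name): name is "scene" or "top" or "wrist"; returns a dict with "image" (420x560x3 uint8, blue, green, red), "fx", "fy", "cx", "cy" (pixels), "D" ([k1, k2, p1, p2, k3] as OpenCV has them; the pictures are not rectified), "position" and "orientation" of the camera in the world. Camera axes: x right, y up, looking along -z (the intrinsics and any distortion apply to the point x, -y, -z); pixel columns grow to the right and rows downward; lengths in m; the calibration is good to about 2 mm. A picture is of the moment at which its call begins. There is no depth.
A pose or a line that the arm cannot do raises env.Unreachable and nothing moves.
- env.close_job(): hands the job in; it is judged then, once.
Trained networks look in a picture, given as the dict that the camera call returned (one of the last four; its "shot" number tells which), for a name from the list of things; names that differ only in an ending like _2 or _b are one class to them, and where a whole thing is asked for, a point or a joint stands for the part that bears it (a point fixed in the world has none). Each returns a list of dicts, best first, with "score" (0 to 1); they miss things now and then, are a little off and sometimes report something else, mostly with a low value. They report only what shows in the picture. A call takes as long as a camera call. They do not tell look-alikes from the thing itself.
- env.search_frame(picture, thing): "xyz" ([x, y, z] in m, in world coordinates, good to about 4 mm: the middle of the surface that is visible of it).
- env.trace(picture, thing): "mask" (420x560 bool, what is visible of it).
The state is a dict: "clock": time; "joint_positions": joint angles; "qvel": joint speeds; "joint_torque": joint torques, N m; "position": TCP position; "tool_rot": TCP orientation; "force": force on the tool from outside, world axes, zero at the start; "wrist_torque": the same for the moment, N m; "opening": opening from 0.0 (shut) to 1.0 (fully open); "finger_force": force on a finger pad.
Only numpy, scipy, OpenCV 4.12 (cv2) and the standard library are available. Lean on these libraries where they do the work, as an engineer would, in place of code of your own. Each camera call takes 0.05 s, during which the arm holds its last target. There are 200 camera calls.

## Working session

There is one attempt and no reset: what is moved stays moved. The work goes in short steps, each a Python script; the robot and the scene stay as the last script left them, time stands still between calls to the robot, and variables do not carry over. Pictures are saved under pics/ and viewed, at most 10 in all, crops included, and the job is handed in when it is done.

```bash
mkdir -p pics; python3 - <<'E'
from workcell import env
import cv2,numpy as np
s=env.read_state();print(s)
ims=[]
for n in("top","scene"):
    f=env.grab_frame(n);ims.append(f["image"]);print(n,f["position"],f["orientation"],f["fx"],f["D"])
    for t in("key_large_grip","key_middle_grip","key_small_grip","rack","slicer","bagel_plain","shaker"):
        print(t,[(np.round(d["xyz"],3).tolist(),round(d["score"],2)) for d in env.search_frame(f,t)][:4])
    cv2.imwrite(f"pics/{n}.png",f["image"])
E
```

```text
{'clock': 0.0, 'joint_positions': array([ 8.31695782e+01,  2.20888237e+01,  3.79397563e-01, -2.91961853e-02,
       -6.84124838e+01, -1.48156252e+01]), 'qvel': array([-0.01332822, -0.08785405,  0.00551593,  0.02140746,  0.08515716,
       -0.00987186]), 'joint_torque': array([ 8.67250801e-04, -3.90669358e+01,  1.87409180e+01,  4.21982422e+00,
        1.10166435e-02, -1.93548854e-04]), 'position': array([0.23031172, 0.58035509, 0.22147689]), 'tool_rot': array([ 1.79875204e+02, -4.95061520e-03, -2.16568124e+01]), 'force': array([-0.84364901, -0.16936318, -0.10647091]), 'wrist_torque': array([-0.05844073, -0.03224815,  0.00052689]), 'finger_force': 0.0, 'opening': 0.9976794556163929}
top [ 0.3642791  -0.00994461  1.45131109] [  7.31063291  -0.27525664 -88.8339347 ] 537.0203317597089 [-0.13792859  0.          0.          0.          0.        ]
key_large_grip [([0.661, 0.384, 0.148], 0.94), ([0.438, 0.213, 0.148], 0.84), ([0.434, 0.079, 0.143], 0.67), ([0.559, 0.244, 0.155], 0.61)]
key_middle_grip [([0.584, 0.166, 0.141], 0.68)]
key_small_grip [([0.608, 0.091, 0.121], 0.6)]
rack [([0.585, 0.158, 0.056], 0.68)]
slicer [([0.463, -0.219, 0.022], 0.56)]
bagel_plain [([0.522, 0.461, 0.033], 0.66)]
shaker [([0.492, -0.45, 0.099], 0.65)]
scene [ 1.22407684 -0.30079926  0.96102702] [40.80202003 -0.83623278 68.0002919 ] 438.0185689507723 [-0.0576312  0.         0.         0.         0.       ]
key_large_grip [([0.67, 0.379, 0.133], 0.87), ([0.571, 0.236, 0.148], 0.86), ([0.445, 0.216, 0.138], 0.86), ([0.442, 0.076, 0.134], 0.66)]
key_middle_grip [([0.589, 0.165, 0.132], 0.63)]
key_small_grip [([0.612, 0.088, 0.123], 0.72)]
rack [([0.601, 0.146, 0.053], 0.64), ([0.57, 0.238, 0.145], 0.39)]
slicer [([0.504, -0.226, 0.024], 0.62)]
bagel_plain [([0.524, 0.453, 0.034], 0.79)]
shaker [([0.516, -0.458, 0.083], 0.69)]
```

View pics/top.png

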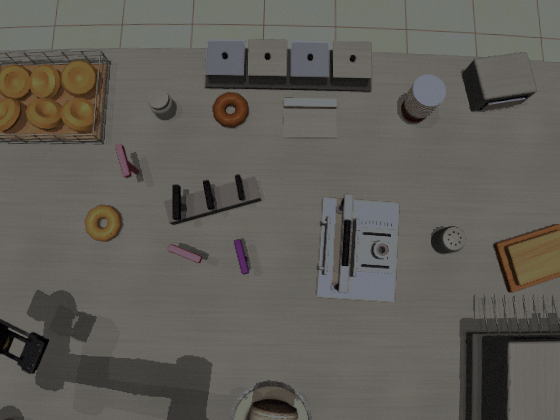

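View pics/scene.png

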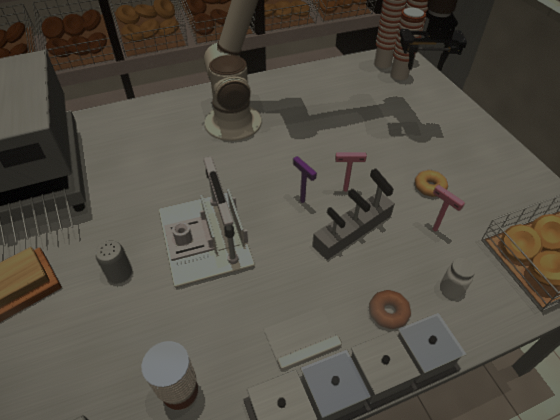

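```bash
cat > h.py <<'E'
from workcell import env
import cv2,numpy as np
from scipy.spatial.transform import Rotation as Ro
def K(f): return np.array([[f["fx"],0,f["cx"]],[0,f["fy"],f["cy"]],[0,0,1.]])
def px2w(f,px,z):
    u=cv2.undistortPoints(np.array(px,float).reshape(-1,1,2),K(f),np.array(f["D"]))[:,0]
    d=np.c_[u[:,0],-u[:,1],-np.ones(len(u))]@Ro.from_euler("xyz",f["orientation"],degrees=True).as_matrix().T
    p=np.array(f["position"]); return p+d*((z-p[2])/d[:,2])[:,None]
def w2px(f,P):
    c=(np.array(P,float).reshape(-1,3)-f["position"])@Ro.from_euler("xyz",f["orientation"],degrees=True).as_matrix()
    return cv2.projectPoints(c*[1,-1,-1],np.zeros(3),np.zeros(3),K(f),np.array(f["D"]))[0][:,0]
def st():
    s=env.read_state();print("t",round(s["clock"],2),"p",np.round(s["position"],4),"r",np.round(s["tool_rot"],1),"F",np.round(s["force"],1),"M",np.round(s["wrist_torque"],2),"o",round(s["opening"],3));return s
E
python3 - <<'E'
from h import *
import pickle
f=env.grab_frame("top")
b=px2w(f,[[380,250]],.068)[0]; k=px2w(f,[[178,219],[176,186]],.156); print(b,k)
env.goto([b[0],b[1],0.32],[180,0,0]);env.dwell(.3);st()
g=env.grab_frame("wrist");print(g["position"],g["orientation"],w2px(g,b));cv2.imwrite("pics/bore.png",g["image"])
pickle.dump(g,open("bore.pkl","wb"))
c=k.mean(0)
env.goto([c[0],c[1],0.33],[180,0,0]);env.dwell(.3);st()
g=env.grab_frame("wrist");print(g["position"],w2px(g,c));
for t in("key_large_grip","rack"):
    for d in env.search_frame(g,t):print(t,d)
for d in env.trace(g,"key_large_grip"):
    m=d["mask"].astype(np.uint8);print(d["score"],cv2.minAreaRect(cv2.findNonZero(m)),m.sum())
pickle.dump(g,open("key.pkl","wb"))
cv2.imwrite("pics/key.png",g["image"])
E
```

```text
[ 0.4602034  -0.27610327  0.068     ] [[0.51963003 0.23396602 0.156     ]
 [0.60130642 0.24268255 0.156     ]]
t 4.28 p [ 0.4603 -0.2759  0.32  ] r [180.   0.   0.] F [0.7 0.3 0.1] M [-0.    0.03 -0.01] o 1.0
[ 0.53793247 -0.27562673  0.48122439] [-1.63364059e+01  1.33491300e-02 -8.99708018e+01] [[278.18745719 171.02216353]]
t 6.53 p [0.5606 0.2378 0.3301] r [-180.   -0.   -0.] F [ 0.1 -0.2  0. ] M [-0.07  0.    0.02] o 0.998
[0.63820006 0.23793972 0.49136584] [[277.46288434 186.6692006 ]]
key_large_grip {'xyz': [0.6736, 0.3837, 0.147], 'score': 0.82}
key_large_grip {'xyz': [0.4672, 0.0909, 0.1423], 'score': 0.81}
key_large_grip {'xyz': [0.5701, 0.2477, 0.1584], 'score': 0.74}
rack {'xyz': [0.592, 0.1743, 0.0586], 'score': 0.98}
rack {'xyz': [0.4802, -0.1273, 0.0208], 'score': 0.47}
0.86 ((289.5, 266.5), (69.0, 49.0), 0.0) 1300
0.74 ((111.95840454101562, 63.544044494628906), (101.90300750732422, 56.58585739135742), 43.36341857910156) 2984
0.58 ((411.49493408203125, 261.70648193359375), (60.72513198852539, 17.928375244140625), 38.290164947509766) 563
```

View pics/bore.png

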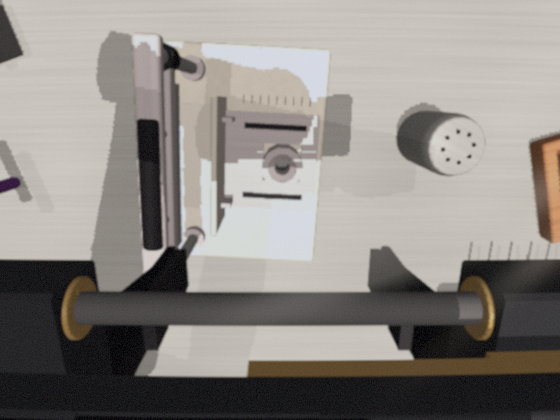

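View pics/key.png

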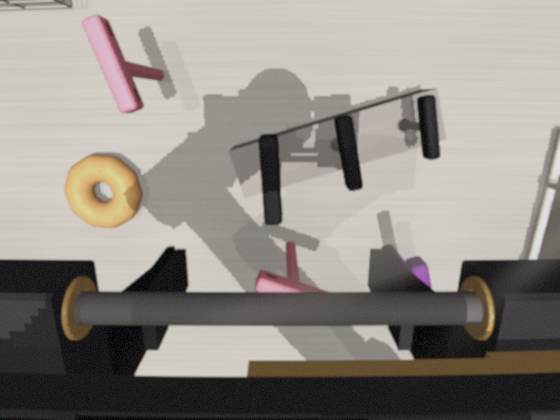

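```bash
python3 - <<'E'
from h import *
import pickle
g=pickle.load(open("bore.pkl","rb"));k=pickle.load(open("key.pkl","rb"))
def crop(f,x,y,s=50):
    return cv2.resize(f["image"][y-s:y+s,x-s:x+s],(600,600),interpolation=cv2.INTER_CUBIC)[:, :]
a=cv2.resize(crop(g,282,165,35),(400,400));
b=cv2.resize(crop(k,271,180,60),(400,400))
cv2.imwrite("pics/c1.png",np.hstack([a,b]))
gr=cv2.cvtColor(k["image"],cv2.COLOR_BGR2GRAY)
m=np.zeros_like(gr);m[125:232,252:292]=(gr[125:232,252:292]<55)
n,l,s,c=cv2.connectedComponentsWithStats(m);i=1+s[1:,4].argmax()
r=cv2.minAreaRect(cv2.findNonZero((l==i).astype(np.uint8)));print(r,s[i]);bx=cv2.boxPoints(r)
print(px2w(k,bx,.156),px2w(k,[[282,162],[282,165]],.068))
E
```

```text
((269.7637939453125, 178.9844970703125), (88.61153411865234, 19.025936126708984), 86.633544921875) [ 258  135   23   89 1462]
[[0.60752814 0.25596397 0.156     ]
 [0.60849311 0.2389954  0.156     ]
 [0.52527301 0.234161   0.156     ]
 [0.52415949 0.25229919 0.156     ]] [[0.56914167 0.23318148 0.068     ]
 [0.5656621  0.2331733  0.068     ]]
```

View pics/c1.png

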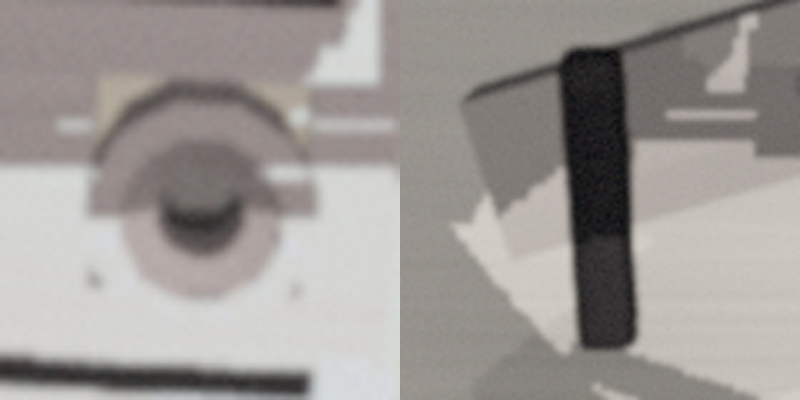

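```bash
python3 - <<'E'
from h import *
import pickle
g=pickle.load(open("bore.pkl","rb"))
b=px2w(g,[[281.8,167.9]],.068)[0];print("bore",b,"fx",g["fx"])
x,y,w=.5660,.2453,3.2
env.gripper_to(0.6)
env.move_straight([x,y,.20],[180,0,w],rate=.2)
print(env.move_straight([x,y,.124],rate=.08,force_limit=8));st()
env.gripper_to(0,40);s=st()
env.move_straight([s["position"][0],s["position"][1],.18],rate=.06);st()
env.move_straight([s["position"][0],s["position"][1],.345],rate=.2);env.dwell(.2);st()
env.move_straight([b[0],b[1],.345],[180,0,0],rate=.3);env.dwell(.3);st()
g=env.grab_frame("wrist");pickle.dump(g,open("bore2.pkl","wb"))
cv2.imwrite("pics/b2.png",g["image"]);print(w2px(g,[[b[0],b[1],.231],b]))
E
```

```text
bore [ 0.46377142 -0.28017118  0.068     ] fx 370.58025389299814
False
t 9.49 p [0.5664 0.2455 0.1246] r [-1.8e+02 -1.0e-01  3.2e+00] F [0.5 1.1 0.6] M [-0.01 -0.02 -0.01] o 0.597
t 10.18 p [0.566  0.2452 0.124 ] r [180.   -0.    3.2] F [-0.3 -0.   0.4] M [-0.12  0.01 -0.02] o 0.2
t 11.26 p [0.5657 0.245  0.1794] r [1.8e+02 1.0e-01 3.2e+00] F [-0.7 -0.5 -1.9] M [-0.08 -0.02 -0.09] o 0.199
t 12.43 p [0.5657 0.2451 0.3436] r [1.799e+02 1.000e-01 3.200e+00] F [-1.  -0.6 -1.7] M [-0.02 -0.03  0.04] o 0.205
t 14.67 p [ 0.464  -0.2797  0.3451] r [-1.8e+02 -0.0e+00  1.0e-01] F [ 0.6 -0.  -1.9] M [-0.12 -0.04 -0.05] o 0.203
[[278.68684116 204.291749  ]
 [278.37287641 167.20640389]]
```

View pics/b2.png

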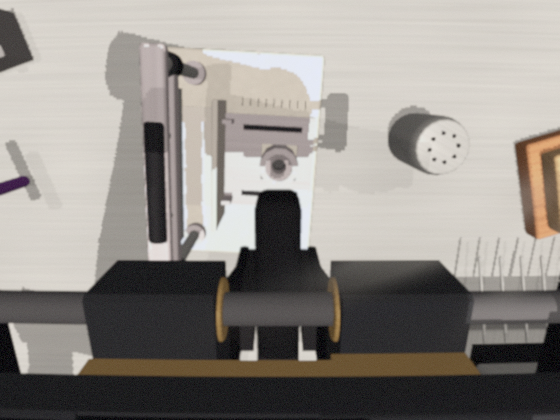

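```bash
python3 - <<'E'
from h import *
import pickle
g=pickle.load(open("bore2.pkl","rb"))
b=np.array([.46377,-.28017])
print("end",w2px(g,[[b[0]+.043,b[1]+s*.009,.377] for s in(-1,1)]+[[b[0]+.043,b[1]+s*.009,.351] for s in(-1,1)]))
gr=cv2.cvtColor(g["image"],cv2.COLOR_BGR2GRAY);print(gr[184:204:1,278],gr[215,248:310])
print(env.read_state()["joint_positions"])
# tip z = TCP-.114 ; mouth at TCP .182
env.move_straight([b[0],b[1],.190],rate=.12);env.dwell(.2);st()
print(env.move_straight([b[0],b[1],.158],rate=.02,force_limit=4));st()
E
```

```text
end [[304.7204181  199.62679059]
 [254.90685112 199.57688427]
 [300.48925961 183.8763208 ]
 [258.50528233 183.83350698]]
[228 228 229 225 207 160  92  35   7   9  20  22   6  11   9  30  10  25
  16  23] [232 233 232 232 233 221 180 101  40  19  21  26  28  18  20  20  22  26
  25  23  27  24  26  18  28  32  32  41  19  30  23  25  32  25  25  27
  32  30  30  23  26  21  27  26  26  31  28  27  26  29  20  40  97 171
 214 231 233 234 234 234 234 233]
[-1.39435464e+01  1.02897697e+01  1.43369432e+00 -7.98533005e-04
 -8.11435120e+01  1.03981824e+02]
t 16.36 p [ 0.464  -0.2803  0.1905] r [ 1.8e+02 -1.0e-01  0.0e+00] F [-0.5  0.4 -1.9] M [-0.04 -0.01  0.01] o 0.205
False
t 18.11 p [ 0.4638 -0.2802  0.158 ] r [-180.   -0.   -0.] F [-0.4  0.5 -1.9] M [-0.07 -0.12 -0.02] o 0.204
```

```bash
cat > search.py <<'E'
from h import *
b=[.46377,-.28017]
w=0
for i in range(12):
    hit=env.move_straight([*b,.1385],rate=.03,force_limit=4.5)
    s=st()
    if s["position"][2]<.1435: print("HOME",w);break
    if s["position"][2]>.156: print("blocked high");break
    w+=6
    z=s["position"][2]+.0025
    env.move_straight([*b,z],rate=.03)
    env.move_straight([*b,z],[180,0,w])
E
python3 search.py
```

```text
t 18.52 p [ 0.4641 -0.2804  0.1497] r [180.  -0.   0.] F [0.1 0.6 3.7] M [ 0.23  0.09 -0.05] o 0.199
t 19.31 p [ 0.464  -0.2804  0.1495] r [180.  -0.   6.] F [-0.6  1.1  3.6] M [0.13 0.01 0.01] o 0.203
t 20.09 p [ 0.4637 -0.2799  0.1481] r [-180.     0.    11.9] F [ 1.7 -0.4 -1.5] M [-0.2  -0.66  0.  ] o 0.201
t 20.99 p [ 0.4639 -0.2802  0.1399] r [180.  -0.  18.] F [-0.3  1.1  3.5] M [ 0.29  0.08 -0.06] o 0.206
HOME 18
```

```bash
python3 - <<'E'
from h import *
b=[.46377,-.28017]
env.dwell(.3)
w=18
while w>-60:
    w-=3
    env.move_straight([*b,.1402],[180,0,w]);env.dwell(.1)
    s=env.read_state();m=np.mean([s["wrist_torque"][2]]+[env.read_state()["wrist_torque"][2]])
    print(w,round(s["tool_rot"][2],1),round(m,3),round(s["force"][2],1),round(s["position"][2],4))
    if abs(m)>.25:break
st()
E
```

```text
15 15.0 -0.005 0.3 0.14
12 12.1 0.076 -0.7 0.14
9 9.1 0.038 -1.6 0.14
6 6.1 0.062 -1.4 0.1401
3 3.1 0.105 -2.5 0.1401
0 0.1 0.077 -3.5 0.1401
-3 -2.9 0.06 -4.0 0.1401
-6 -5.9 0.059 -4.5 0.1401
-9 -8.9 0.032 -5.8 0.1401
-12 -11.9 0.122 -5.2 0.1401
-15 -14.9 0.051 -5.6 0.1401
-18 -17.9 0.03 -6.8 0.1402
-21 -20.9 0.076 -6.5 0.1402
-24 -23.9 0.23 -6.9 0.1401
-27 -26.9 0.529 -7.4 0.1401
t 26.54 p [ 0.4637 -0.2801  0.1401] r [180.    0.  -26.9] F [ 2.4 -1.9 -7.4] M [-0.83 -0.69  0.53] o 0.201
```

```bash
python3 - <<'E'
from h import *
b=[.46377,-.28017]
env.move_straight([*b,.1402],[180,0,-21]);st()
print(env.move_straight([*b,.20],rate=.06,force_limit=25));st()
env.move_straight([*b,.345],rate=.2)
x,y=.566,.2452
env.move_straight([x,y,.345],[180,0,3.2],rate=.3)
env.move_straight([x,y,.182],rate=.15);env.dwell(.3);st()
print(env.move_straight([x,y,.1225],rate=.03,force_limit=5));st()
g=env.grab_frame("scene");cv2.imwrite("pics/back.png",cv2.resize(g["image"][120:300,270:510],(800,600)))
E
```

```text
t 26.8 p [ 0.464  -0.2802  0.1408] r [-180.    -0.   -21.2] F [ 1.  -1.1 -3.1] M [-0.51 -0.45  0.01] o 0.206
False
t 27.95 p [ 0.4634 -0.28    0.1995] r [-1.8e+02  1.0e-01 -2.1e+01] F [ 0.3  0.4 -2.2] M [-0.01  0.05  0.03] o 0.207
t 32.29 p [0.5661 0.2453 0.1825] r [-180.    -0.     3.2] F [-0.6 -0.3 -1.9] M [-0.07 -0.03  0.04] o 0.202
True
t 34.15 p [0.5663 0.2452 0.124 ] r [180.   -0.    3.2] F [0.2 0.3 4.8] M [-0.01  0.22  0.07] o 0.203
```

Bottomed at exactly the original height (TCP z 0.124). Release, retreat and check.

```bash
python3 - <<'E'
from h import *
env.gripper_to(0.6);env.dwell(.2)
env.move_straight([.566,.2452,.20],rate=.08)
env.move_straight([.566,.2452,.33],rate=.2)
env.move_straight([.50,.2452,.40],rate=.2);env.dwell(.3);st()
g=env.grab_frame("scene");cv2.imwrite("pics/end.png",cv2.resize(g["image"][100:310,130:480],(800,480)))
for t in("key_large_grip","key_middle_grip","key_small_grip"):
    print(t,[(d["xyz"],d["score"]) for d in env.search_frame(g,t)])
E
```

```text
t 38.12 p [0.5003 0.2451 0.3987] r [179.8   0.2   3.2] F [ 0.3  0.6 -0.3] M [-0.07 -0.01  0.01] o 0.599
key_large_grip [([0.4439, 0.2145, 0.1367], 0.86), ([0.673, 0.382, 0.1332], 0.75), ([0.4391, 0.0737, 0.1362], 0.69), ([0.5682, 0.235, 0.1495], 0.66)]
key_middle_grip [([0.5909, 0.1639, 0.1333], 0.63)]
key_small_grip [([0.6161, 0.0839, 0.1258], 0.66)]
```

View pics/end.png

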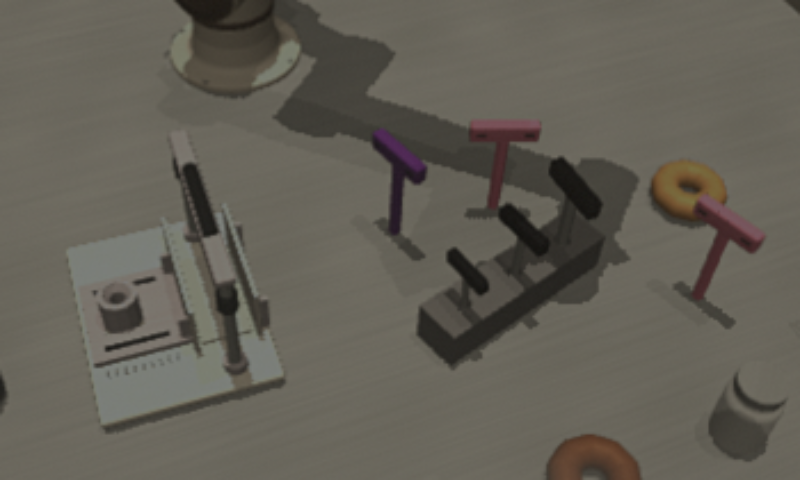

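The picture shows the large key upright in its hole (around 575,190), with the other keys and the golden bagel where they were.

```bash
python3 -c "
from workcell import env
print(env.close_job())"
```

```text
the job is handed in; nothing more can be done
None
```

The thickest key dropped fully home, the screw was turned clockwise until the torque rose sharply at its stop (0.53 N m at the wrist, above the 0.2–0.35 suggested), the key is back upright and fully down in its own rack hole, the other two keys and the golden bagel look unmoved (I never went near the shaker or re-checked it), and the job was handed in at about 38 s, with no verdict reported.

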